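# Take the grease filter out of the counter extractor for washing

## Robot

A 6-joint arm with a two-finger parallel gripper is mounted at the origin on the work surface. World frame = base frame: x ahead of the robot, y to its left, z up, the work surface at z = 0. Lengths are in m, angles in rad, forces in N, time in s.
With the tool pointing down it reaches from about 0.25 to 0.775 m from the base axis. Payload 4 kg.
Tool frame: the origin (TCP) lies between the finger pads; the fingertips stand 25 mm ahead of it and the grasp point (between the pads) lies 6 mm ahead of it (robot.tip_reach is the distance from the TCP to the fingertips, in m); z points along the fingers, y is the line along which they close (so a half turn about z gives the same grasp; the last joint's range is limited). The gripper opens to 94 mm and grips with 3 to 60 N. Pads are 16 mm wide; open, the fingers measure 119 mm over their backs; the gripper's body (75 mm by 177 mm) begins 78 mm behind the grasp point.
Start: joints at [1, 0.087, 1.371, -0, 1.684, -0.103], TCP at [0.248, 0.491, 0.231] pointing down, gripper open.
Joint ranges: [-3.1, 3.1], [-0.76, 2.03], [0.27, 2.55], [-1.08, 4.22], [0.17, 2.65], [-2.57, 2.57]. Speed limits (rad/s): [2.79, 2.79, 3.14, 3.14, 3.14, 3.14].

## Interface

Orientations are given as [roll, pitch, yaw] about the fixed x, y, z axes, in that order (R = Rz(yaw) Ry(pitch) Rx(roll)).
In Python, from bench import sensors, snapshot, camera_info, ticket, robot gives the robot as it stands.
- The arm moves only by the tool arm_command, never from a script. Its argument "plan" is a list of rows, each an object with "grip": the closure, from -1 (fully open) to 1 (shut); "slide": the shift along the tool's x, y, z normalised to -1 to 1, where 1 is 500 mm, a list of three; "spin": the turn about the tool's z normalised to -1 to 1, where 1 is 5 degrees. A call has 1 to 10 rows; each row shifts and turns the commanded pose from where the row before left it, along the tool's axes as they then stand; what a row does not reach is not made up. A row lasts 1/8 s, in which the tool goes at most 62.5 mm and 10.7 degrees, less where a joint would pass 70% of its speed; a pose out of reach is approached as far as the arm can. A call with a number of a shift or a turn outside -1 to 1 is refused whole. A call with a gripper value outside its range is refused whole. The fingers move at their own pace and stop on an object; the grip force is fixed at half the most. Time passes only in rows, so rows that do not move let the fingers close. It gives the time, the measured TCP pose, the force, the opening and the grip force at its end, in the units of the state.
- sensors.get_obs(): the state, without advancing time (a new reading comes with each control period).
- snapshot(name): name is "scene" or "top"; returns the picture (400x640x3 uint8, red, green, blue); there is no depth.
- camera_info(name): a dict with "fx", "fy", "cx", "cy" (pixels), "position" and "rotation" of the camera in the world. Camera axes: x right, y up, looking along -z (the intrinsics and any distortion apply to the point x, -y, -z); pixel columns grow to the right and rows downward; lengths in m; the calibration is good to about 2 mm. A picture is of the moment at which its call begins. camera_info takes no time and is no camera call.
- ticket.close_job(): hands the job in; it is judged then, once.
The state is a dict: "time": time; "joint_positions": joint angles; "qvel": joint speeds; "joint_torque": joint torques, N m; "tool_pos": TCP position; "ee_rot": TCP orientation; "wrist_force": force on the tool from outside, world axes, zero at the start; "wrist_torque": the same for the moment, N m; "width": finger opening in m; "finger_force": force on a finger pad.
Only numpy, scipy, OpenCV 4.12 (cv2) and the standard library are available. Lean on these libraries where they do the work, as an engineer would, in place of code of your own. Each camera call takes 0.05 s, during which the arm holds its last target. There are 200 camera calls.

## Task

The grease filter of the low extractor box is due for washing. Turn both of its turn buttons fully aside, then lift the slotted filter out of its frame by its handle, keep it level, and lay it flat inside the open tray, handle up, lowering it all the way rather than dropping it. Leave the bowl and the squeeze bottle where they are.

Things in the scene. Friction and masses are not known exactly. Their poses are not given: they have to be found in the camera images.
- extractor: Low fixed steel box, 200 mm (own x) by 250 (own y) by 55 high; origin at the centre of its underside, z up. In its top a recess 156 x 136 mm, where the filter lies on a ledge 45 mm above the counter with 3 mm play all round, its plate's upper face 2 mm below the box's top. The turn buttons pivot on the top frame at own x = 0, y = +88 mm (left) and -88 mm (right).
- button_left (a joint): Angle of the turn button on the extractor's + y side, rad, counter-clockwise from above. 0: wing along the extractor's y, its end over the filter, locking it. From about 1.0 either way it is clear of the filter; at +-1.57 it lies along the extractor's x, fully aside. Stops at +-1.75; starts within 0.45 of 0. Light friction (0.05 N m); turns either way and stays where left.
- button_right (a joint): Angle of the turn button on the extractor's - y side, rad, counter-clockwise from above. 0: wing along the extractor's y, its end over the filter, locking it. From about 1.0 either way it is clear of the filter; at +-1.57 it lies along the extractor's x, fully aside. Stops at +-1.75; starts within 0.45 of 0. Light friction (0.05 N m); turns either way and stays where left.
- button_left_grip (a point): Left turn button: flat wing 60 x 14 x 5 mm, round ends, turning on a pivot at its middle; on it an upright thumb rib 36 mm long, 10 mm wide, top 31 mm over the extractor's top. The point: on the pivot axis, in the rib, 20 mm over the extractor's top, 13 mm over the wing's upper face. Axes turn with it: y along wing and rib, x across the rib (the 10 mm to grip), z up.
- button_right_grip (a point): Right turn button: flat wing 60 x 14 x 5 mm, round ends, turning on a pivot at its middle; on it an upright thumb rib 36 mm long, 10 mm wide, top 31 mm over the extractor's top. The point: on the pivot axis, in the rib, 20 mm over the extractor's top, 13 mm over the wing's upper face. Axes turn with it: y along wing and rib, x across the rib (the 10 mm to grip), z up.
- filter_grip (a point): Centre of the filter's handle bar. Filter: loose slotted aluminium plate 150 mm (own x) by 130 (y) by 8, 0.25 to 0.5 kg, with a bridge handle across its middle along x: bar 100 mm long, 12 wide (y), 14 high, its centre 37 mm above the plate's underside, top 44 mm, 22 mm free under it between end legs. Axes: x along the bar, z up, square to the plate.
- filter: The same filter; origin at the centre of the plate's underside, axes as for filter_grip.
- tray_in (a point): Centre of the inner floor of the open plastic tray (loose, 0.5 kg), 4 mm above the counter. The tray is 240 mm (own x) by 210 mm (own y) outside, 35 mm high, walls 4 mm, inside 232 x 202 mm. Axes: x, y along its sides, z up.
- bowl: White ceramic bowl, bystander, 130 mm across, 60 mm high, standing on the counter; origin at the centre of its underside.
- bottle: Empty squeeze bottle with a flip-top lid, bystander, 60 mm across, 164 mm high, standing on the counter; origin at the centre of its underside. (Not listed: beyond the work, over 0.79 m ahead of the robot, a fixed flat griddle 63 mm high with a wooden turner on it.)
Mind the look-alikes: they are no part of the job. Leave any green, orange or pink look-alike of the filter alone.

How it is judged:
On the way, in this order (a step that is already met when the one before it is completed fails the run):
1. both turn buttons are turned clear of the filter (at least 60 degrees) while it still lies in its frame ((value of joint button_left above 1.05 rad or value of joint button_left below -1.05 rad) and (value of joint button_right above 1.05 rad or value of joint button_right below -1.05 rad) and z of filter_grip in the frame of extractor below 0.09 m), for 0.2 s.
2. the filter is lifted out, its handle at least 50 mm above where it was (z of filter_grip in the frame of extractor above 0.132 m), for 0.1 s.
At the end, for the whole second after the job is handed in: The filter lies at rest, flat on the floor of the tray (tilt under 4 degrees, handle up, handle centre within 60 mm of the tray's centre along each side and 30 to 42 mm above its floor), the tray stands level, and both turn buttons are still at least 60 degrees from their crosswise position ((value of joint button_left above 1.05 rad or value of joint button_left below -1.05 rad) and (value of joint button_right above 1.05 rad or value of joint button_right below -1.05 rad) and x of filter_grip in the frame of tray_in between -0.06 and 0.06 m and y of filter_grip in the frame of tray_in between -0.06 and 0.06 m and z of filter_grip in the frame of tray_in between 0.03 and 0.042 m and angle between filter_grip's own z axis and vertical below 0.07 rad and linear speed of filter below 0.02 m/s and angle between tray_in's own z axis and vertical below 0.05 rad); the robot touches nothing.
It fails at once if the filter is tipped by more than 25 degrees (angle between filter_grip's own z axis and vertical above 0.44 rad).
It fails at once if the filter is dropped (falls freely, out of the fingers, by more than about 25 mm) (linear speed of filter above 0.7 m/s and contact force between the fingers and filter below 0.1 N).
It fails at once if the bowl is shifted by more than 40 mm (distance of bowl from where it was at the start of the episode above 0.04 m).
It fails at once if the bottle is shifted by more than 40 mm (distance of bottle from where it was at the start of the episode above 0.04 m).
It also fails if it takes over 72 s, if anything falls off the work surface, if the arm or the gripper's body presses on something with over 40 N, if the wrist force passes 120 N, or if a joint passes its speed limit or range.

## Working session

There is one attempt and no reset: what is moved stays moved. The work goes in short steps, Python scripts to look and compute and a tool call to move; the robot and the scene stay as the last step left them, time stands still between calls to the robot, and variables do not carry over. Pictures are saved under pics/ and viewed, at most 10 in all, crops included, and the job is handed in when it is done.

Besides the shell and the picture viewer there is one more tool, called after ">>>" as name(argument=value, ...) on one line, values as JSON. arm_command: Moves the arm, as the interface text tells. Scaled input: -1 to 1 covers 500 mm each way for a shift and 5 degrees each way for a turn. Its arguments: {"type":"object","properties":{"plan":{"type":"array","items":{"type":"object","properties":{"grip":{"type":"number"},"slide":{"type":"array","items":{"type":"number"}},"spin":{"type":"number"}}}}},"required":["plan"]}

```bash
mkdir -p pics; ls; python3 - <<'E'
from bench import *
import cv2
for n in ("top","scene"):
    cv2.imwrite(f"pics/{n}0.png",snapshot(n)[:,:,::-1]); print(camera_info(n))
print(sensors.get_obs())
E
```

```text
pics
{'fx': 419.88291246990815, 'fy': 419.88291246990815, 'cx': 320.44916818408774, 'cy': 199.9008663742192, 'position': array([ 0.35592193, -0.01385045,  1.50287822]), 'rotation': array([ 0.09180314,  0.01267154, -1.56792412])}
{'fx': 467.24057358221137, 'fy': 467.24057358221137, 'cx': 321.32396777858617, 'cy': 196.95318295401648, 'position': array([1.17402631, 0.86771619, 0.98689887]), 'rotation': array([0.89512101, 0.00990858, 2.45432758])}
{'time': 0.1, 'joint_positions': array([ 9.99870129e-01,  8.79001215e-02,  1.37207424e+00, -2.71044010e-05,
        1.68362521e+00, -1.03135061e-01]), 'qvel': array([ 0.00163593, -0.00230187, -0.00191482, -0.00041321,  0.00177186,
       -0.00049745]), 'joint_torque': array([ 2.11628889e-03, -3.41248906e+01, -3.03303516e+01,  7.20397336e-02,
        3.03689379e-02, -8.20873311e-05]), 'tool_pos': array([0.24779131, 0.49052065, 0.22942544]), 'ee_rot': array([-3.13959363e+00, -1.79821866e-04,  2.67379831e+00]), 'wrist_force': array([-0.63230984, -0.33789497,  0.5054885 ]), 'wrist_torque': array([ 0.02471068, -0.02791114, -0.03591498]), 'finger_force': 0.0, 'width': 0.09397977063433383}
```

View pics/top0.png

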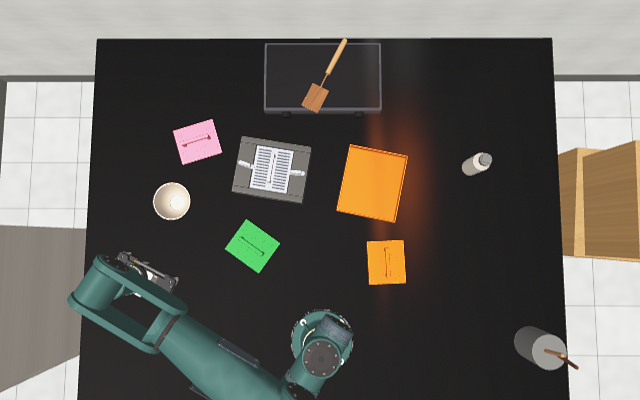

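View pics/scene0.png

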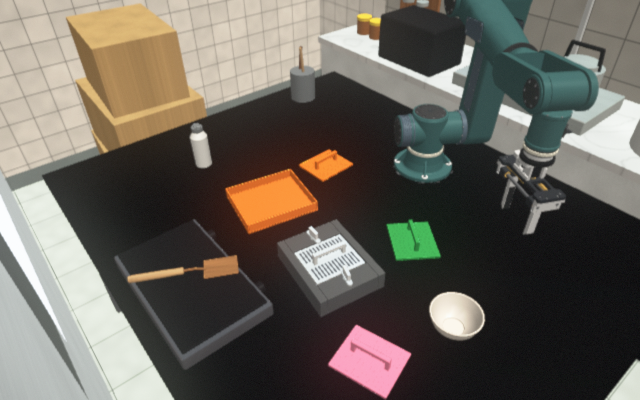

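Top view: the slotted white filter sits in the grey box at (271,169), with buttons at about (245,163) and (297,173). The open tray is the orange one with walls at (373,183). The look-alikes are plain green (252,246), orange (386,262) and pink (197,142) plates. Only the one at (271,169) is slotted and framed in the extractor. Bowl is at (171,201), bottle at (478,163).

```bash
cat > h.py <<'E'
import numpy as np, cv2
from scipy.spatial.transform import Rotation as R
from bench import *
def ray(n,u,v):
    c=camera_info(n); d=np.array([(u-c['cx'])/c['fx'],-(v-c['cy'])/c['fy'],-1.])
    return np.array(c['position']),R.from_euler('xyz',c['rotation']).apply(d)
def onz(n,u,v,z):
    p,d=ray(n,u,v); return p+d*(z-p[2])/d[2]
def proj(n,P):
    c=camera_info(n); q=R.from_euler('xyz',c['rotation']).inv().apply(np.array(P)-c['position'])
    return c['cx']-c['fx']*q[0]/q[2], c['cy']+c['fy']*q[1]/q[2]
def quad(mask,z,n='top'):
    cs,_=cv2.findContours(mask.astype(np.uint8),cv2.RETR_EXTERNAL,cv2.CHAIN_APPROX_NONE)
    c=max(cs,key=cv2.contourArea)
    w=np.array([onz(n,*p,z)[:2] for p in c[:,0].astype(float)],np.float32)
    (x,y),s,a=cv2.minAreaRect(w); return (x,y),s,a
E
python3 - <<'E'
from h import *
im=cv2.imread('pics/top0.png'); hsv=cv2.cvtColor(im,cv2.COLOR_BGR2HSV)
cv2.imwrite('pics/c0.png',cv2.resize(im[125:235,220:420],None,fx=4,fy=4,interpolation=cv2.INTER_CUBIC))
H,S,V=cv2.split(hsv)
m=np.zeros(V.shape,bool); m[125:215,220:325]=1
ext=m&(V>45)
print('ext',quad(ext,.055))
t=np.zeros(V.shape,bool); t[135:230,330:415]=1
print('tray',quad(t&(S>150)&(V>140),.035))
w=m&(V>190)
print('white',quad(w,.053))
print('bowl',onz('top',171,201,.06),'bottle',onz('top',478,163,.1))
E
```

```text
ext ((0.5961736440658569, 0.17698639631271362), (0.2555394470691681, 0.20649349689483643), 80.62674713134766)
tray ((0.5519312620162964, -0.17575715482234955), (0.21047110855579376, 0.24400562047958374), 78.37259674072266)
white ((0.598426103591919, 0.17925205826759338), (0.23624084889888763, 0.1502547711133957), 80.59437561035156)
bowl [0.48400431 0.52284478 0.06      ] bottle [ 0.61069536 -0.52580884  0.1       ]
```

View pics/c0.png

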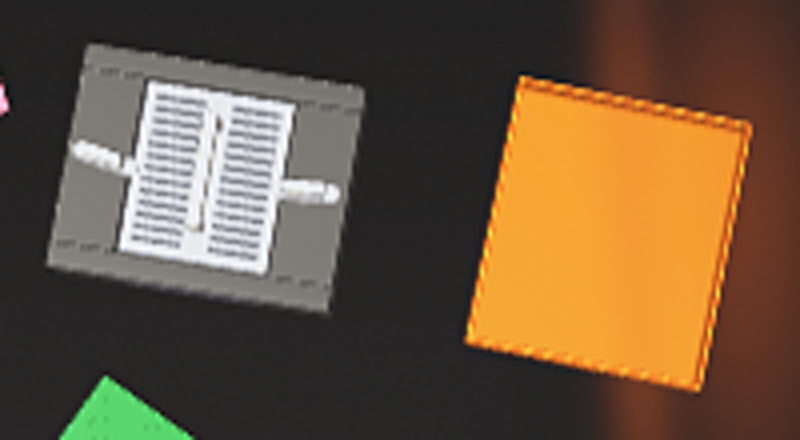

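The crop confirms it: the slotted plate sits in the grey frame at crop (207,177) with bar handle. The left button runs (72,148)-(133,170), the right one (280,188)-(340,192). The walled tray is centred at crop (609,233). Measured sizes agree with the given ones, so I'll check the button blobs and start turning the tool.

```bash
cat >> h.py <<'E'
def go(target,yaw_deg):
    o=sensors.get_obs(); y=o['ee_rot'][2]; d=np.array(target)-o['tool_pos']
    ty=np.radians(yaw_deg)
    sp=-(np.degrees((ty-y+np.pi)%(2*np.pi)-np.pi))
    t=np.array([d[0]*np.cos(ty)+d[1]*np.sin(ty), d[0]*np.sin(ty)-d[1]*np.cos(ty), -d[2]])
    print('spin rows',(sp/5).round(2),'slide(after spin) units',(t/.5).round(4),'t',o['time'])
E
python3 - <<'E'
from h import *
im=cv2.imread('pics/top0.png'); V=cv2.cvtColor(im,cv2.COLOR_BGR2GRAY)
for n,(x0,x1,y0,y1) in dict(L=(236,252,158,170),R=(292,307,168,178)).items():
    v,u=np.nonzero(V[y0:y1,x0:x1]>170); u=u+x0; v=v+y0
    P=np.array([onz('top',a,b,.075)[:2] for a,b in zip(u,v)])
    l=cv2.fitLine(P.astype(np.float32),cv2.DIST_L2,0,.01,.01).ravel()
    print(n,P.mean(0),np.degrees(np.arctan2(l[1],l[0]))%180,P.min(0),P.max(0))
print(proj('top',[.612,.266,.075]),proj('top',[.584,.092,.075]))
go([.612,.266,.15],70)
E
```

```text
L [0.61229952 0.26769466] 67.87039 [0.59733878 0.24432636] [0.62525872 0.28976132]
R [0.58186732 0.08332586] 83.2012 [0.573123   0.06141094] [0.5905039  0.10281496]
(np.float64(244.80927062251465), np.float64(163.79471119096883)) (np.float64(295.12458174015757), np.float64(171.86784417255748))
spin rows 16.64 slide(after spin) units [-0.1728  0.8381  0.1589] t 0.1
```

>>> arm_command(plan=[{"grip":-1,"slide":[0,0,0],"spin":1},{"grip":-1,"slide":[0,0,0],"spin":1},{"grip":-1,"slide":[0,0,0],"spin":1},{"grip":-1,"slide":[0,0,0],"spin":1},{"grip":-1,"slide":[0,0,0],"spin":1},{"grip":-1,"slide":[0,0,0],"spin":1},{"grip":-1,"slide":[0,0,0],"spin":1},{"grip":-1,"slide":[0,0,0],"spin":1}])

```text
time: 1.1
tool_pos: [0.2478, 0.4907, 0.2298]
ee_rot: [-3.141, 0.001, 1.973]
wrist_force: [0.3, 0.1, -0.2]
width: 0.0941
finger_force: 0.0
```

>>> arm_command(plan=[{"grip":-1,"slide":[0,0,0],"spin":1},{"grip":-1,"slide":[0,0,0],"spin":1},{"grip":-1,"slide":[0,0,0],"spin":1},{"grip":-1,"slide":[0,0,0],"spin":1},{"grip":-1,"slide":[0,0,0],"spin":1},{"grip":-1,"slide":[0,0,0],"spin":1},{"grip":-1,"slide":[0,0,0],"spin":1},{"grip":-1,"slide":[0,0,0],"spin":1}])

```text
time: 2.1
tool_pos: [0.2479, 0.4907, 0.2298]
ee_rot: [-3.141, 0.001, 1.275]
wrist_force: [0.4, -0.1, -0.1]
width: 0.0937
finger_force: 0.0
```

```bash
python3 -c "
from h import *
go([.612,.266,.15],70)"
```

```text
spin rows 0.61 slide(after spin) units [-0.1731  0.838   0.1596] t 2.1
```

>>> arm_command(plan=[{"grip":-1,"slide":[0,0,0],"spin":1},{"grip":-1,"slide":[-0.018,0.105,0.02],"spin":0},{"grip":-1,"slide":[-0.018,0.105,0.02],"spin":0},{"grip":-1,"slide":[-0.018,0.105,0.02],"spin":0},{"grip":-1,"slide":[-0.018,0.105,0.02],"spin":0},{"grip":-1,"slide":[-0.018,0.105,0.02],"spin":0},{"grip":-1,"slide":[-0.018,0.105,0.02],"spin":0},{"grip":-1,"slide":[-0.018,0.105,0.02],"spin":0},{"grip":-1,"slide":[-0.018,0.105,0.02],"spin":0},{"grip":-0.4,"slide":[0,0,0],"spin":0}])

```text
time: 3.35
tool_pos: [0.6129, 0.2649, 0.1472]
ee_rot: [-3.139, 0.003, 1.185]
wrist_force: [-0.2, 0.1, -0.2]
width: 0.0873
finger_force: 0.0
```

```bash
python3 - <<'E'
from h import *
go([.612,.266,.091],68)
a=snapshot('scene')[:,:,::-1]; b=snapshot('top')[:,:,::-1]
cv2.imwrite('pics/c1.png',np.vstack([cv2.resize(a[200:320,260:400],(700,600))[:300],cv2.resize(a[200:320,260:400],(700,600))[300:]]))
E
```

```text
spin rows -0.02 slide(after spin) units [ 0.0015 -0.0025  0.1124] t 3.35
```

View pics/c1.png

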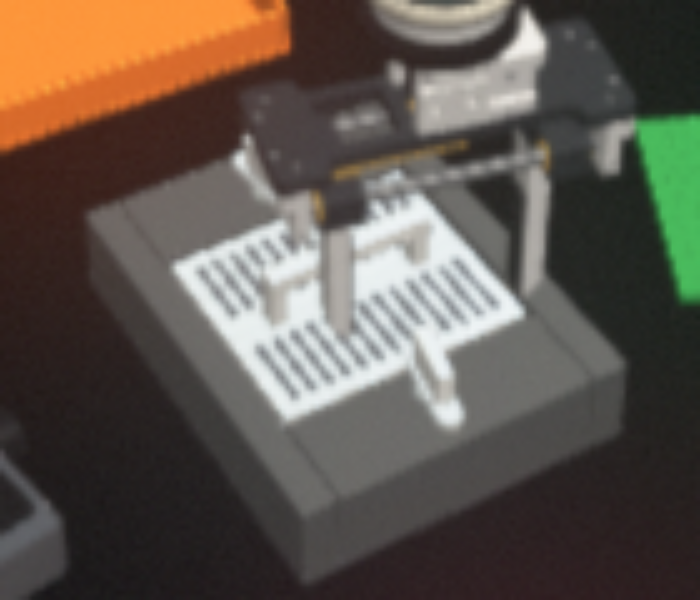

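The fingers straddle the button, still about 40 mm above it; the rib is at crop (437,375), which is scene pixel (347.4,275). I'll cross-check that against the estimate.

```bash
python3 -c "
from h import *
print(onz('scene',347.2,275,.073))"
```

```text
[0.61117578 0.27315668 0.073     ]
```

>>> arm_command(plan=[{"grip":-0.4,"slide":[0,0,0.03],"spin":0},{"grip":-0.4,"slide":[0,0,0.025],"spin":0}])

```text
time: 3.7
tool_pos: [0.61, 0.2691, 0.1222]
ee_rot: [-3.141, 0.0, 1.192]
wrist_force: [-0.8, 0.1, 0.4]
width: 0.0659
finger_force: 0.0
```

>>> arm_command(plan=[{"grip":-0.4,"slide":[0,0,0.03],"spin":0},{"grip":-0.4,"slide":[0,0,0.03],"spin":0},{"grip":-0.4,"slide":[0,0,0],"spin":0}])

```text
time: 4.08
tool_pos: [0.6099, 0.2678, 0.0904]
ee_rot: [-3.138, 0.003, 1.19]
wrist_force: [-0.0, -0.4, -0.9]
width: 0.0663
finger_force: 0.0
```

>>> arm_command(plan=[{"grip":1,"slide":[0,0,0],"spin":0},{"grip":1,"slide":[0,0,0],"spin":0},{"grip":1,"slide":[0,0,0],"spin":0},{"grip":1,"slide":[0,0,0],"spin":0},{"grip":1,"slide":[0,0,0],"spin":0},{"grip":1,"slide":[0,0,0],"spin":0}])

```text
time: 4.82
tool_pos: [0.6116, 0.2679, 0.0931]
ee_rot: [3.141, -0.0, 1.19]
wrist_force: [2.5, -1.0, -2.6]
width: 0.0094
finger_force: 29.9
```

>>> arm_command(plan=[{"grip":1,"slide":[0,0,0],"spin":-1},{"grip":1,"slide":[0,0,0],"spin":-1},{"grip":1,"slide":[0,0,0],"spin":-1},{"grip":1,"slide":[0,0,0],"spin":-1},{"grip":1,"slide":[0,0,0],"spin":-1},{"grip":1,"slide":[0,0,0],"spin":-1},{"grip":1,"slide":[0,0,0],"spin":-1},{"grip":1,"slide":[0,0,0],"spin":-1},{"grip":1,"slide":[0,0,0],"spin":-1},{"grip":1,"slide":[0,0,0],"spin":-1}])

```text
time: 6.08
tool_pos: [0.6087, 0.2678, 0.093]
ee_rot: [-3.136, -0.002, 2.066]
wrist_force: [-6.6, -1.8, 4.4]
width: 0.0098
finger_force: 30.0
```

>>> arm_command(plan=[{"grip":1,"slide":[0,0,0],"spin":-1},{"grip":1,"slide":[0,0,0],"spin":-1},{"grip":1,"slide":[0,0,0],"spin":-1},{"grip":1,"slide":[0,0,0],"spin":-1},{"grip":1,"slide":[0,0,0],"spin":-1},{"grip":1,"slide":[0,0,0],"spin":-1},{"grip":1,"slide":[0,0,0],"spin":-1},{"grip":1,"slide":[0,0,0],"spin":-1},{"grip":1,"slide":[0,0,0],"spin":-1},{"grip":1,"slide":[0,0,0],"spin":-1}])

```text
time: 7.32
tool_pos: [0.607, 0.2654, 0.093]
ee_rot: [-3.133, -0.009, 2.938]
wrist_force: [-10.8, -6.7, 8.2]
width: 0.0099
finger_force: 30.0
```

>>> arm_command(plan=[{"grip":-0.4,"slide":[0,0,0],"spin":0},{"grip":-0.4,"slide":[0,0,0],"spin":0},{"grip":-0.4,"slide":[0,0,0],"spin":0},{"grip":-0.4,"slide":[0,0,0],"spin":0},{"grip":-0.4,"slide":[0,0,-0.05],"spin":0},{"grip":-0.4,"slide":[0,0,-0.07],"spin":0}])

```text
time: 8.07
tool_pos: [0.6105, 0.2679, 0.1519]
ee_rot: [-3.14, -0.003, 2.936]
wrist_force: [-0.1, 0.1, 0.1]
width: 0.0645
finger_force: 0.0
```

```bash
python3 -c "
from h import *
go([.583,.092,.15],83)"
```

```text
spin rows 17.04 slide(after spin) units [-0.3559 -0.0116  0.0037] t 8.075
```

>>> arm_command(plan=[{"grip":-0.4,"slide":[0,0,0],"spin":1},{"grip":-0.4,"slide":[0,0,0],"spin":1},{"grip":-0.4,"slide":[0,0,0],"spin":1},{"grip":-0.4,"slide":[0,0,0],"spin":1},{"grip":-0.4,"slide":[0,0,0],"spin":1},{"grip":-0.4,"slide":[0,0,0],"spin":1},{"grip":-0.4,"slide":[0,0,0],"spin":1},{"grip":-0.4,"slide":[0,0,0],"spin":1},{"grip":-0.4,"slide":[0,0,0],"spin":1},{"grip":-0.4,"slide":[0,0,0],"spin":1}])

```text
time: 9.32
tool_pos: [0.6113, 0.2682, 0.153]
ee_rot: [3.141, -0.0, 2.06]
wrist_force: [0.0, 0.9, 0.1]
width: 0.0656
finger_force: 0.0
```

>>> arm_command(plan=[{"grip":-0.4,"slide":[0,0,0],"spin":1},{"grip":-0.4,"slide":[0,0,0],"spin":1},{"grip":-0.4,"slide":[0,0,0],"spin":1},{"grip":-0.4,"slide":[0,0,0],"spin":1},{"grip":-0.4,"slide":[0,0,0],"spin":1},{"grip":-0.4,"slide":[0,0,0],"spin":1},{"grip":-0.4,"slide":[0,0,0],"spin":1}])

```text
time: 10.2
tool_pos: [0.6113, 0.2682, 0.153]
ee_rot: [3.141, -0.0, 1.449]
wrist_force: [0.5, -0.1, -0.1]
width: 0.0662
finger_force: 0.0
```

>>> arm_command(plan=[{"grip":-0.4,"slide":[-0.072,-0.0034,0],"spin":0},{"grip":-0.4,"slide":[-0.072,-0.0034,0],"spin":0},{"grip":-0.4,"slide":[-0.072,-0.0034,0],"spin":0},{"grip":-0.4,"slide":[-0.072,-0.0034,0],"spin":0},{"grip":-0.4,"slide":[-0.072,-0.0034,0],"spin":0},{"grip":-0.4,"slide":[0,0,0],"spin":0},{"grip":-0.4,"slide":[0,0,0],"spin":0}])

```text
time: 11.08
tool_pos: [0.5817, 0.0909, 0.1531]
ee_rot: [3.141, -0.001, 1.452]
wrist_force: [-0.4, 0.3, -0.6]
width: 0.0662
finger_force: 0.0
```

```bash
python3 - <<'E'
from h import *
go([.58,.09,.092],83)
a=snapshot('scene')[:,:,::-1]
cv2.imwrite('pics/c2.png',cv2.resize(a[200:320,260:400],(700,600)))
print(proj('scene',[.58,.09,.075]),proj('scene',[.607,.265,.075]))
E
```

```text
spin rows 0.04 slide(after spin) units [-0.0021 -0.0032  0.1223] t 11.075
(np.float64(312.4976601428634), np.float64(232.01884949452597)) (np.float64(346.32066295902933), np.float64(271.8807197327464))
```

View pics/c2.png

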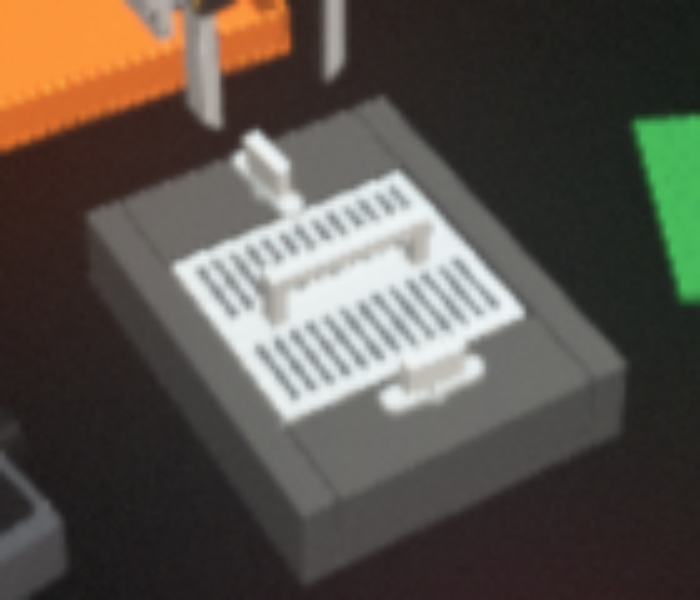

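The left button now lies along the box's x (crop 385-485, 350-410). The right rib is at crop (267,167), scene pixel (313.4,233.4), within 2-3 mm of my estimate. Descending onto it.

>>> arm_command(plan=[{"grip":-0.4,"slide":[0,0,0.04],"spin":0},{"grip":-0.4,"slide":[0,0,0.04],"spin":0},{"grip":-0.4,"slide":[0,0,0.04],"spin":0},{"grip":-0.4,"slide":[0,0,0],"spin":0}])

```text
time: 11.62
tool_pos: [0.5801, 0.0915, 0.0908]
ee_rot: [-3.137, 0.0, 1.454]
wrist_force: [-0.2, 0.6, -0.4]
width: 0.0657
finger_force: 0.0
```

>>> arm_command(plan=[{"grip":1,"slide":[0,0,0],"spin":0},{"grip":1,"slide":[0,0,0],"spin":0},{"grip":1,"slide":[0,0,0],"spin":0},{"grip":1,"slide":[0,0,0],"spin":0},{"grip":1,"slide":[0,0,0],"spin":0},{"grip":1,"slide":[0,0,0],"spin":0}])

```text
time: 12.38
tool_pos: [0.5819, 0.0902, 0.0931]
ee_rot: [3.14, -0.0, 1.452]
wrist_force: [0.9, 0.4, -3.2]
width: 0.0097
finger_force: 29.9
```

Gripped (10 mm). Rib is near +3°, so 17.5 rows turns it about 87°.

>>> arm_command(plan=[{"grip":1,"slide":[0,0,0],"spin":-1},{"grip":1,"slide":[0,0,0],"spin":-1},{"grip":1,"slide":[0,0,0],"spin":-1},{"grip":1,"slide":[0,0,0],"spin":-1},{"grip":1,"slide":[0,0,0],"spin":-1},{"grip":1,"slide":[0,0,0],"spin":-1},{"grip":1,"slide":[0,0,0],"spin":-1},{"grip":1,"slide":[0,0,0],"spin":-1},{"grip":1,"slide":[0,0,0],"spin":-1}])

```text
time: 13.5
tool_pos: [0.5821, 0.0904, 0.093]
ee_rot: [3.14, 0.001, 2.24]
wrist_force: [1.5, 0.8, -0.9]
width: 0.0097
finger_force: 30.0
```

>>> arm_command(plan=[{"grip":1,"slide":[0,0,0],"spin":-1},{"grip":1,"slide":[0,0,0],"spin":-1},{"grip":1,"slide":[0,0,0],"spin":-1},{"grip":1,"slide":[0,0,0],"spin":-1},{"grip":1,"slide":[0,0,0],"spin":-1},{"grip":1,"slide":[0,0,0],"spin":-1},{"grip":1,"slide":[0,0,0],"spin":-1},{"grip":1,"slide":[0,0,0],"spin":-1},{"grip":1,"slide":[0,0,0],"spin":-0.5}])

```text
time: 14.62
tool_pos: [0.5822, 0.0906, 0.093]
ee_rot: [3.141, 0.002, 2.981]
wrist_force: [2.4, 0.1, -0.8]
width: 0.01
finger_force: 30.0
```

>>> arm_command(plan=[{"grip":-0.4,"slide":[0,0,0],"spin":0},{"grip":-0.4,"slide":[0,0,0],"spin":0},{"grip":-0.4,"slide":[0,0,0],"spin":0},{"grip":-0.4,"slide":[0,0,0],"spin":0},{"grip":-0.4,"slide":[0,0,-0.05],"spin":0},{"grip":-0.4,"slide":[0,0,-0.07],"spin":0}])

```text
time: 15.38
tool_pos: [0.5805, 0.0903, 0.1521]
ee_rot: [-3.141, -0.003, 2.979]
wrist_force: [0.6, 0.4, 1.5]
width: 0.0645
finger_force: 0.0
```

```bash
python3 -c "
from h import *
go([.5965,.179,.15],170.6)
print(proj('scene',[.5965,.179,.089]))"
```

```text
spin rows 0.02 slide(after spin) units [-0.0026  0.1803  0.0043] t 15.375
(np.float64(328.123215701364), np.float64(248.1628264669911))
```

>>> arm_command(plan=[{"grip":-0.4,"slide":[-0.001,0.06,0],"spin":0},{"grip":-0.4,"slide":[-0.001,0.06,0],"spin":0},{"grip":-0.4,"slide":[-0.001,0.06,0],"spin":0},{"grip":-0.4,"slide":[0,0,0],"spin":0},{"grip":-0.4,"slide":[0,0,0],"spin":0}])

```text
time: 16.0
tool_pos: [0.5973, 0.1784, 0.1528]
ee_rot: [-3.141, -0.0, 2.979]
wrist_force: [0.5, 0.2, -0.7]
width: 0.0659
finger_force: 0.0
```

```bash
python3 - <<'E'
from h import *
go([.5965,.179,.088],170.6)
a=snapshot('scene')[:,:,::-1]
cv2.imwrite('pics/c3.png',cv2.resize(a[200:320,260:400],(700,600)))
E
```

```text
spin rows 0.02 slide(after spin) units [0.0018 0.0009 0.1297] t 16.0
```

View pics/c3.png

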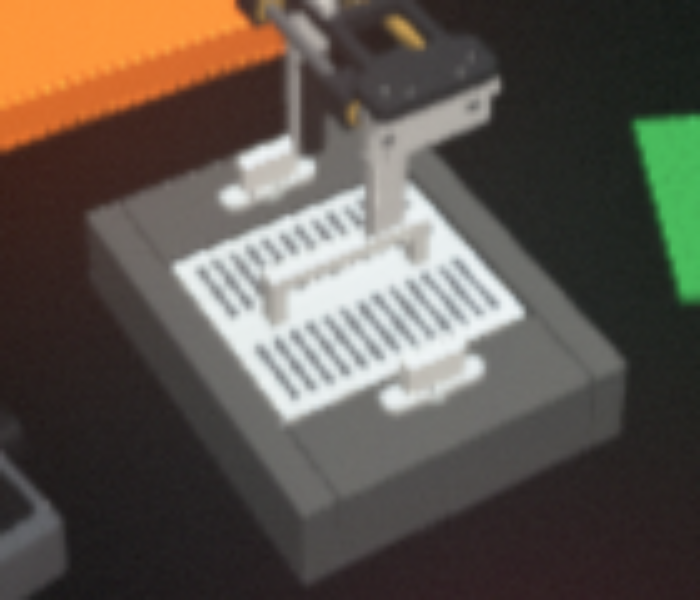

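Both buttons lie fully aside (crop 220-315,150-205 and 385-485,350-410). The fingers are above the handle (265-430, 225-290). Descending and gripping.

>>> arm_command(plan=[{"grip":-0.4,"slide":[0,0,0.05],"spin":0},{"grip":-0.4,"slide":[0,0,0.05],"spin":0},{"grip":-0.4,"slide":[0,0,0.03],"spin":0},{"grip":-0.4,"slide":[0,0,0],"spin":0}])

```text
time: 16.55
tool_pos: [0.5966, 0.1781, 0.0866]
ee_rot: [-3.141, -0.003, 2.978]
wrist_force: [-0.2, -0.4, -0.2]
width: 0.0656
finger_force: 0.0
```

>>> arm_command(plan=[{"grip":1,"slide":[0,0,0],"spin":0},{"grip":1,"slide":[0,0,0],"spin":0},{"grip":1,"slide":[0,0,0],"spin":0},{"grip":1,"slide":[0,0,0],"spin":0},{"grip":1,"slide":[0,0,0],"spin":0},{"grip":1,"slide":[0,0,0],"spin":0}])

```text
time: 17.3
tool_pos: [0.5974, 0.1784, 0.088]
ee_rot: [-3.14, -0.0, 2.979]
wrist_force: [-0.6, -1.3, 1.0]
width: 0.0114
finger_force: 30.0
```

>>> arm_command(plan=[{"grip":1,"slide":[0,0,-0.01],"spin":0},{"grip":1,"slide":[0,0,-0.02],"spin":0},{"grip":1,"slide":[0,0,-0.03],"spin":0},{"grip":1,"slide":[0,0,-0.04],"spin":0},{"grip":1,"slide":[0,0,-0.04],"spin":0},{"grip":1,"slide":[0,0,-0.04],"spin":0},{"grip":1,"slide":[0,0,-0.02],"spin":0},{"grip":1,"slide":[0,0,0],"spin":0}])

```text
time: 18.3
tool_pos: [0.598, 0.1791, 0.1895]
ee_rot: [3.141, 0.002, 2.979]
wrist_force: [0.6, -0.2, -4.9]
width: 0.0119
finger_force: 30.0
```

```bash
python3 - <<'E'
from h import *
go([.552,-.175,.188],168.5)
a=snapshot('scene')[:,:,::-1]; b=snapshot('top')[:,:,::-1]
cv2.imwrite('pics/c4.png',np.hstack([a[100:340,180:440],b[100:340,220:440]]))
E
```

```text
spin rows 0.44 slide(after spin) units [-0.0509 -0.7123  0.0029] t 18.3
```

View pics/c4.png

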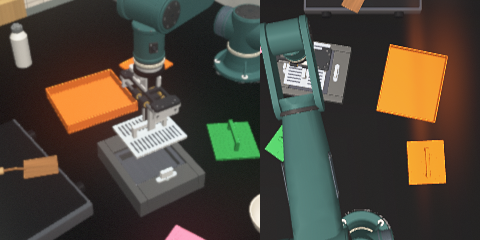

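The filter hangs level above the box (scene crop 115-185,115-155), and the tray is still empty in place. Moving over to it.

>>> arm_command(plan=[{"grip":1,"slide":[0,0,0],"spin":0.45},{"grip":1,"slide":[-0.004,-0.03,0],"spin":0},{"grip":1,"slide":[-0.004,-0.06,0],"spin":0},{"grip":1,"slide":[-0.004,-0.06,0],"spin":0},{"grip":1,"slide":[-0.004,-0.06,0],"spin":0},{"grip":1,"slide":[-0.004,-0.06,0],"spin":0},{"grip":1,"slide":[-0.004,-0.06,0],"spin":0},{"grip":1,"slide":[-0.004,-0.06,0],"spin":0},{"grip":1,"slide":[-0.004,-0.06,0],"spin":0}])

```text
time: 19.52
tool_pos: [0.5672, -0.0467, 0.1873]
ee_rot: [-3.141, -0.001, 2.94]
wrist_force: [0.4, 0.4, -4.1]
width: 0.0117
finger_force: 30.0
```

>>> arm_command(plan=[{"grip":1,"slide":[-0.004,-0.06,0],"spin":0},{"grip":1,"slide":[-0.004,-0.06,0],"spin":0},{"grip":1,"slide":[-0.004,-0.06,0],"spin":0},{"grip":1,"slide":[-0.004,-0.05,0],"spin":0},{"grip":1,"slide":[-0.003,-0.03,0],"spin":0},{"grip":1,"slide":[0,0,0],"spin":0},{"grip":1,"slide":[0,0,0],"spin":0}])

```text
time: 20.4
tool_pos: [0.5513, -0.1733, 0.1878]
ee_rot: [3.141, -0.0, 2.941]
wrist_force: [1.4, 0.1, -3.5]
width: 0.0118
finger_force: 30.0
```

```bash
python3 - <<'E'
from h import *
go([.552,-.175,.047],168.5)
a=snapshot('scene')[:,:,::-1]
cv2.imwrite('pics/c5.png',cv2.resize(a[120:260,190:390],None,fx=3,fy=3))
E
```

```text
spin rows -0.0 slide(after spin) units [-0.002  -0.0031  0.2816] t 20.4
```

View pics/c5.png

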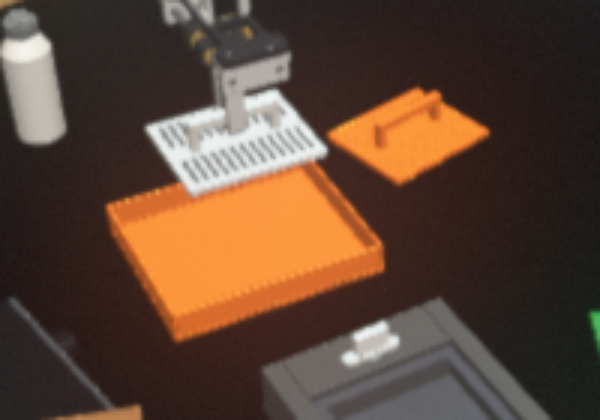

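The filter is level and parallel to the tray, held 140 mm above its floor (crop 145-325, 90-195). Lowering, with a slow finish.

>>> arm_command(plan=[{"grip":1,"slide":[-0.001,-0.003,0.03],"spin":0},{"grip":1,"slide":[0,0,0.05],"spin":0},{"grip":1,"slide":[0,0,0.05],"spin":0},{"grip":1,"slide":[0,0,0.05],"spin":0},{"grip":1,"slide":[0,0,0.04],"spin":0},{"grip":1,"slide":[0,0,0.03],"spin":0},{"grip":1,"slide":[0,0,0.015],"spin":0},{"grip":1,"slide":[0,0,0.004],"spin":0},{"grip":1,"slide":[0,0,0],"spin":0},{"grip":1,"slide":[0,0,0],"spin":0}])

```text
time: 21.7
tool_pos: [0.5522, -0.1758, 0.0545]
ee_rot: [-3.141, 0.002, 2.94]
wrist_force: [0.7, 0.2, -4.0]
width: 0.0117
finger_force: 30.0
```

>>> arm_command(plan=[{"grip":1,"slide":[0,0,0.004],"spin":0},{"grip":1,"slide":[0,0,0.004],"spin":0},{"grip":1,"slide":[0,0,0.004],"spin":0},{"grip":1,"slide":[0,0,0],"spin":0},{"grip":1,"slide":[0,0,0],"spin":0}])

```text
time: 22.32
tool_pos: [0.5516, -0.1755, 0.0474]
ee_rot: [3.141, -0.0, 2.94]
wrist_force: [-0.2, 0.8, -3.3]
width: 0.0117
finger_force: 30.0
```

>>> arm_command(plan=[{"grip":1,"slide":[0,0,0.002],"spin":0},{"grip":1,"slide":[0,0,0.001],"spin":0},{"grip":1,"slide":[0,0,0],"spin":0},{"grip":1,"slide":[0,0,0],"spin":0}])

```text
time: 22.82
tool_pos: [0.5518, -0.1756, 0.047]
ee_rot: [-3.141, 0.001, 2.94]
wrist_force: [-4.9, 0.9, 5.1]
width: 0.0117
finger_force: 30.0
```

Force has reversed, so the filter rests on the floor. Releasing and retracting.

>>> arm_command(plan=[{"grip":-0.4,"slide":[0,0,0],"spin":0},{"grip":-0.4,"slide":[0,0,0],"spin":0},{"grip":-0.4,"slide":[0,0,0],"spin":0},{"grip":-0.4,"slide":[0,0,0],"spin":0},{"grip":-0.4,"slide":[0,0,-0.04],"spin":0},{"grip":-0.4,"slide":[0,0,-0.1],"spin":0},{"grip":-0.4,"slide":[0,0,-0.1],"spin":0},{"grip":-0.4,"slide":[0,0,-0.1],"spin":0},{"grip":-0.4,"slide":[0,0,0],"spin":0}])

```text
time: 23.95
tool_pos: [0.554, -0.1765, 0.2221]
ee_rot: [-3.139, 0.011, 2.94]
wrist_force: [-0.7, 0.1, 0.6]
width: 0.0658
finger_force: 0.0
```

```bash
python3 - <<'E'
from h import *
a=snapshot('scene')[:,:,::-1]
cv2.imwrite('pics/c6.png',cv2.resize(a[120:320,190:400],None,fx=2.8,fy=2.8))
E
```

```text
(no output)
```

View pics/c6.png

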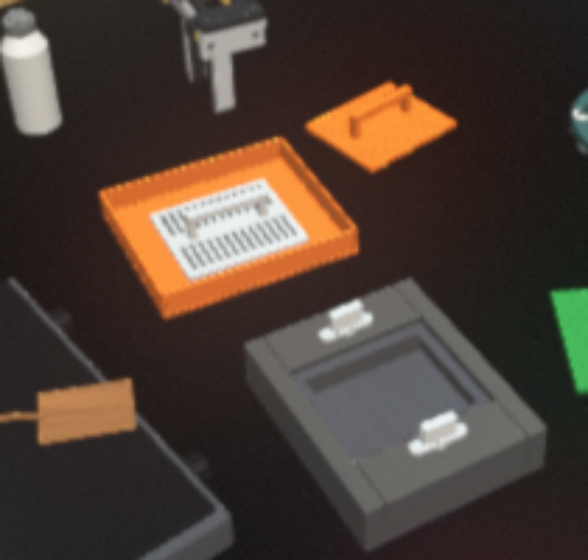

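The filter lies flat and centred in the tray (150-305, 180-280), handle up. Both buttons are aside (345,320 and 438,432) and the gripper is clear.

```bash
python3 -c "
from bench import *
print(ticket.close_job())"
```

```text
the job is handed in; nothing more can be done
None
```

I turned both buttons fully aside, laid the filter flat and handle up in the tray, left the bowl and bottle untouched, and handed the job in at about 24 s; no verdict was returned.

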